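# Index the portion carousel and hold the hopper gate open at the mark

## Task

Turn the portioner's carousel so that the one open cup clicks in under the hopper. Then, with the cup in place and not before, pull the hopper's spring-loaded slide out by its black handle until the yellow pointer is level with the red clip, and finish while still holding it there with the gripper, so the hopper can be emptied into the cup. Keep the cups standing in their nests and leave the other things on the table where they are.

Things in the scene. Friction and masses are not known exactly. Their poses are not given: they have to be found in the camera images.
- portioner: tabletop portioning machine, fixed to the table. Origin on the table top on the carousel's upright axis; z up; its y axis points from the carousel axis to the hopper and on along the slide rail (the direction in which the slide is pulled). A round aluminium hopper (68 dia, top 190 above the table) stands at y = 115; from it a 56 wide aluminium rail runs outwards to y = 305, its top 116 (side lips 122) above the table.
- carousel (a joint): turn of the carousel, rad, 0 at the start, positive anticlockwise seen from above; turns freely both ways. A grey disc (300 dia, top 52 above the table) with six cup nests at 115 from the axis, 60 degrees (1.047 rad) apart. A spring detent centres it at every 60 degrees and pulls it on by itself from the last 15 degrees or so; about 0.3 N m at most to turn it out. At the start one of the green-lidded cups is under the hopper.
- carousel_grip (a point): centre of the red bar grip on top of the carousel's hub, 160 above the table, on the carousel's axis; turns with it. The bar is 60 long (along this point's x axis), 16 thick (y) and 45 high (138 to 183 above the table), on a 28 dia post; nothing else stands higher than 125 within 75 of the axis.
- spout (a point): point under the hopper, on its axis, at cup rim height (100 above the table); axes as the portioner's. A cup in its nest, clicked in, is centred here.
- cup_open_mid (a point): centre (half-way up) of the one open, empty white cup: 56 dia at the rim, 48 high, 2.5 wall, loose in a nest of four pins on the carousel, rim 100 above the table. At the start it sits in the nest just to one side or just to the other side of the cup under the hopper.
- cup_lid_mid (a point): half-way up the white cup with green lid (58 dia, 51 high in all, point 24 above its foot), loose in the nest at the other side of the hopper. The other four nests hold the same lidded cups, fixed.
- gate (a joint): how far the hopper's gate slide is pulled out, m: 0 = shut (start), 0.068 = end stop. A spring pulls it shut: about 5.5 N shut, 10 N at 0.05; it snaps shut when let go.
- gate_grip (a point): centre of the slide's upright black handle tab, 158 above the table; moves with the slide; axes as the portioner's (pull along +y). The tab is 30 wide (x), 16 thick (y), from 121 to 185 above the table; shut, it is 98 outwards from the hopper's axis, with 56 free between it and the hopper. A yellow pointer bar (54 long in x, 4 wide, 127 above the table) crosses the slide at the tab's foot, exactly below the tab's centre.
- mark: red clip astride the rail: two upright pegs 10 x 6, one each side of the rail (34 from its middle), tops 127 above the table; origin at the middle between them, 118 above the table; axes as the portioner's. The slide is at the mark when the pointer bar (the tab's centre) is level with it along y; it takes 30 to 50 of pull. The clip is fixed, the pointer passes between its pegs.
- bottle_red: bystander: white squeeze bottle with red nozzle; 62 dia x 182 high, origin under it; stands 120 to 160 mm to the side of the slide rail
- bottle_yellow: bystander: white squeeze bottle with yellow nozzle; 62 dia x 182 high, origin under it
- lid_tub: bystander: empty blue open tub; 100 x 80 x 45 high, origin under it; stands 120 to 160 mm to the other side of the slide rail
- onion: bystander: red onion on the green board; 72 dia x 74 high, origin under it
- spatula: bystander: green-handled spatula on the green board; about 280 long, lying, origin under it
- bowl: bystander: steel bowl on the scale; 140 dia x 60 high, origin under it; stands on a scale 38 high

How it is judged:
By the outcome, as a careful person would: the job done as asked, in the order asked, and still so for the second after the job is handed in, while the arm keeps its last pose, push and grip.
It also fails if it takes over 48 s, if anything falls off the work surface, if the arm or the gripper's body presses on something with over 40 N, if the wrist force passes 120 N, or if a joint passes its speed limit or range.

## Robot

A 7-joint arm with a two-finger parallel gripper is mounted at the origin on the work surface. World frame = base frame: x ahead of the robot, y to its left, z up, the work surface at z = 0. Lengths are in mm, angles in rad, forces in N, time in s.
With the tool pointing down it reaches from about 350 to 900 mm from the base axis. Payload 8.1 kg.
Tool frame: the origin (TCP) lies between the finger pads; the fingertips stand 19 mm ahead of it and the grasp point (between the pads) is the TCP; z points along the fingers, y is the line along which they close (so a half turn about z gives the same grasp; the last joint's range is limited). The gripper opens to 85 mm and grips with 20 to 120 N. Pads are 22 mm wide; open, the fingers measure 114 mm over their backs; the gripper's body (76 mm by 85 mm) begins 54 mm behind the grasp point. The pads swing forward as they close: fully open they stand 13 mm farther back than shut.
Start: joints at [1.203, 0.434, 0.025, 1.573, -0.012, 1.134, -0.075], TCP at [163.548, -603.235, 250.323] pointing down, gripper open.
Joint ranges: [-2.62, 2.62], [-0.44, 2.09], [-1.27, 1.32], [0.08, 2.57], [-1.32, 4.46], [0.12, 2], [-2.74, 2.74]. Speed limits (rad/s): [2.22, 2.22, 3.01, 3.01, 3.14, 3.14, 3.14].

## Interface

Orientations are given as a unit quaternion [x, y, z, w].
In Python, from workcell import read_state, grab_frame, job_done gives the robot as it stands.
- The arm moves only by the tool arm_command, never from a script. Its argument "increments" is a list of rows, each a list of 3 entries, a list of its own where there are three numbers: the shift along the world's x, y, z in m, then the turn, a rotation vector about the world's x, y, z in rad, then the opening in per cent of the stroke, from 0 (shut) to 100 (fully open). A call has 1 to 20 rows; each row is the pose to reach, as a shift and turn from the pose commanded when the call began; what a row does not reach only later rows make up. A row lasts 1/8 s, in which the tool goes at most 62.5 mm and 10.7 degrees, less where a joint would pass 70% of its speed; a pose out of reach is approached as far as the arm can. A call with a gripper value outside its range is refused whole. The fingers move at their own pace and stop on an object; "grip_force" is the grip in N (left out, the last holds). Time passes only in rows, so rows that repeat a pose let the fingers close. It gives the time, the measured TCP pose, the force, the opening and the grip force at its end, in the units of the state.
- read_state(): the state, without advancing time (a new reading comes with each control period).
- grab_frame(name): name is "scene" or "side" or "wrist"; returns a dict with "pixels" (400x640x3 uint8, blue, green, red), "z_map" (400x640 float32, mm along the optical axis (not along the pixel's ray), 0 where there is no reading), "intrinsics" (3x3 intrinsics, pixels), "k1" (the pictures are not rectified: a ray, as slopes to the right and down, at radius r is drawn at 1 + k1 r^2 times it, then the intrinsics apply), "origin" and "orientation" of the camera in the world. Camera axes: x right, y down, z forward; pixel columns grow to the right and rows downward; lengths in mm; the calibration is good to about 2 mm. A picture is of the moment at which its call begins.
- job_done(): hands the job in; it is judged then, once.
The state is a dict: "time_s": time; "joints": joint angles; "dq": joint speeds; "joint_efforts": joint torques, N m; "tcp_pos": TCP position; "orientation": TCP orientation; "wrist_force": force on the tool from outside, world axes, zero at the start; "ft_torque": the same for the moment, N m; "gripper_width": finger opening in mm; "grasp_force": force on a finger pad.
Only numpy, scipy, OpenCV 4.12 (cv2) and the standard library are available. Lean on these libraries where they do the work, as an engineer would, in place of code of your own. Each camera call takes 0.05 s, during which the arm holds its last target. There are 200 camera calls.

## Working session

There is one attempt and no reset: what is moved stays moved. The work goes in short steps, Python scripts to look and compute and a tool call to move; the robot and the scene stay as the last step left them, time stands still between calls to the robot, and variables do not carry over. Pictures are saved under pics/ and viewed, at most 10 in all, crops included, and the job is handed in when it is done.

Besides the shell and the picture viewer there is one more tool, called after ">>>" in YAML: its name, and indented under it one key for each argument. arm_command: Moves the arm, as the interface text tells. Its arguments: {"type":"object","properties":{"increments":{"type":"array"},"grip_force":{"type":"number"}},"required":["increments"]}

```bash
mkdir -p pics
cat > h.py <<'E'
import numpy as np,cv2
from workcell import read_state,grab_frame,job_done
from scipy.spatial.transform import Rotation as R
def pts(f):
    # world point map from depth
    K=np.array(f["intrinsics"]);h,w=f["z_map"].shape
    u,v=np.meshgrid(np.arange(w),np.arange(h))
    s=slopes(f,u.ravel(),v.ravel())
    z=f["z_map"].ravel()
    c=np.c_[s*z[:,None],z]
    return (rot(f).apply(c)+np.array(f["origin"])).reshape(h,w,3)
def rot(f):
    o=np.array(f["orientation"]);return R.from_matrix(o) if o.shape==(3,3) else R.from_quat(o)
def slopes(f,u,v):
    K=np.array(f["intrinsics"]);d=np.c_[(np.asarray(u)-K[0,2])/K[0,0],(np.asarray(v)-K[1,2])/K[1,1]].astype(float)
    s=d.copy()
    for _ in range(20): s=d/(1+f["k1"]*(s**2).sum(1,keepdims=True))
    return s
def onplane(f,u,v,z):
    s=slopes(f,np.atleast_1d(u),np.atleast_1d(v));d=rot(f).apply(np.c_[s,np.ones(len(s))]);o=np.array(f["origin"])
    return o+d*((z-o[2])/d[:,2:])
E
python3 - <<'E'
from h import *
import pickle
for n in("scene","side"):
    f=grab_frame(n);pickle.dump(f,open(n+"0.pkl","wb"));cv2.imwrite(f"pics/{n}0.png",f["pixels"]);print(n,f["origin"],f["orientation"],f["k1"],f["intrinsics"])
print(read_state())
E
```

```text
scene [1036.07403953  530.48997631 1087.79154325] [ 0.35209041  0.87769553 -0.3032608  -0.11711441] -0.030531739015408507 [[421.85414573   0.         322.56062228]
 [  0.         421.85414573 202.86124669]
 [  0.           0.           1.        ]]
side [ 377.68886668 1220.88287008  837.60404342] [-0.05908866  0.86118062 -0.50414384  0.02674797] -0.0211116329504341 [[469.63184577   0.         319.70074142]
 [  0.         469.63184577 191.61217515]
 [  0.           0.           1.        ]]
{'time_s': 0.1, 'joints': array([ 1.20342269,  0.43514405,  0.02496879,  1.57399631, -0.0115908 ,
        1.13398853, -0.07507802]), 'dq': array([ 0.0012653 , -0.00176625, -0.00086737, -0.00245217,  0.0005741 ,
       -0.00107618, -0.00035152]), 'joint_efforts': array([ 3.18924060e-03, -6.71767259e+01,  1.02847628e+00, -3.16905820e+01,
        1.58096961e-02,  7.30677173e-03, -5.73263310e-05]), 'tcp_pos': array([ 163.39966741, -602.82979173,  249.61390764]), 'orientation': array([ 9.91251995e-01,  1.31981050e-01, -1.57371530e-04, -6.77680559e-04]), 'wrist_force': array([ 0.35700847, -0.28886725, -0.38301807]), 'ft_torque': array([ 0.02799393, -0.01770022, -0.01685573]), 'grasp_force': 0.0, 'gripper_width': 84.91452269407998}
```

View pics/scene0.png

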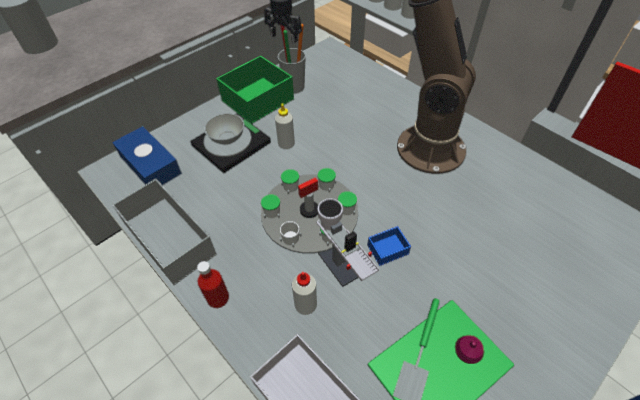

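View pics/side0.png

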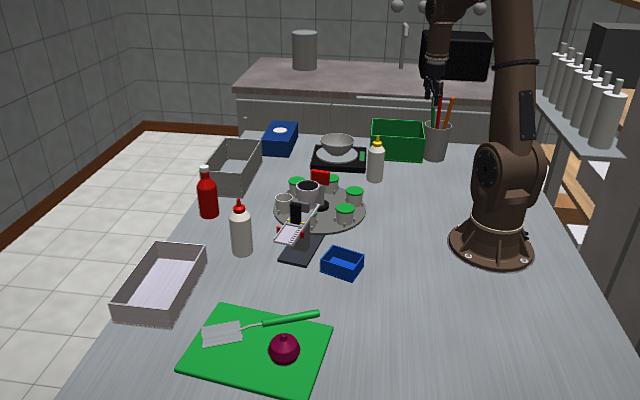

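The scene view shows the red bar grip at (308,187), the hopper at (330,210), the black tab at (350,240), red clip pegs near (349,266) and (370,253), and the open cup at (290,232). The side view shows the same parts, with the red bar at (320,177), hopper (307,187) and tab (296,212). Next I'll measure them.

Run:
```python
from h import *
import pickle
for n,roi in(("scene",(250,390,160,300)),("side",(260,375,160,275))):
    f=pickle.load(open(n+"0.pkl","rb"));P=pts(f);im=f["pixels"]
    hsv=cv2.cvtColor(im,cv2.COLOR_BGR2HSV)
    x0,x1,y0,y1=roi;R0=np.zeros(im.shape[:2],bool);R0[y0:y1,x0:x1]=1
    H,S,V=[hsv[...,i].astype(int) for i in range(3)]
    Z=P[...,2]
    def comp(name,m,mn=3):
        k,l,st,c=cv2.connectedComponentsWithStats((m&R0).astype(np.uint8),connectivity=8)
        for i in range(1,k):
            if st[i,4]>=mn:
                q=P[l==i];print(n,name,st[i],c[i].round(1),np.median(q,0).round(),q.min(0).round(),q.max(0).round())
    comp("red",((H<8)|(H>172))&(S>140)&(V>80))
    comp("green",(H>45)&(H<75)&(S>120)&(Z>85)&(Z<120),20)
    comp("tall",(Z>140)&(Z<200),15)
    comp("hoptop",(Z>184)&(Z<197),15)
    comp("black",(V<40)&(Z>130)&(Z<195),6)
    comp("yel",(H>20)&(H<35)&(S>120),2)
    for _ in[0]:
        cv2.imwrite(f"pics/{n}_c.png",cv2.resize(im[y0:y1,x0:x1],None,fx=4,fy=4,interpolation=cv2.INTER_CUBIC))
```

```text
scene red [298 178  20  12 108] [307.8 183.4] [536. -66. 181.] [508. -80. 172.] [1036.  530. 1088.]
scene red [369 252   3   4   9] [369.8 253.1] [550. 190. 125.] [546. 187. 116.] [554. 191. 130.]
scene red [347 264   4   5  11] [348.4 265.7] [616. 176. 124.] [570. 144.  10.] [622. 178. 129.]
scene red [297 272  13  14 133] [303.1 278.6] [741. 139. 157.] [722. 121. 145.] [754. 151. 185.]
scene green [318 169  18  13 191] [326.1 175. ] [ 429. -104.  102.] [ 399. -133.   97.] [455. -76. 108.]
scene green [281 170  18  14 199] [289.5 176.3] [ 514. -179.  103.] [ 485. -209.   94.] [ 541. -153.  108.]
scene green [338 192  19  15 219] [347.4 198.7] [448.   9. 102.] [419. -21.  97.] [474.  35. 109.]
scene green [261 195  19  15 230] [270. 202.] [ 623. -142.  103.] [ 592. -172.   96.] [ 650. -116.  108.]
scene tall [298 177  20  21 272] [307.8 187.1] [538. -65. 170.] [505. -82. 140.] [565. -56. 186.]
scene tall [318 198  25  33 622] [330.4 212.6] [563.  54. 189.] [522.  10. 140.] [591.  83. 196.]
scene tall [344 231  13  17 161] [350.3 239.2] [580. 145. 174.] [560. 130. 141.] [592. 150. 189
[... 1184 characters left out ...]
] [454. -70. 106.]
side green [336 203  19  11 164] [344.7 207.9] [449.  11. 102.] [421. -21.  99.] [476.  37. 106.]
side tall [290 169  40  50 941] [308.3 190.9] [556.  63. 173.] [506. -76. 140.] [591. 156. 193.]
side hoptop [296 180  23  13 242] [307.1 185.9] [557.  50. 190.] [525.   9. 184.] [591.  82. 193.]
side black [298 181  20   9 137] [307.2 185.1] [558.  47. 190.] [530.  17. 188.] [584.  73. 193.]
side black [290 202  11  21 197] [295.2 211.7] [576. 147. 161.] [562. 133. 130.] [591. 156. 188.]
side yel [286 219   5   3   9] [288.2 220. ] [598. 137. 126.] [591. 135. 122.] [604. 146. 130.]
side yel [300 222   5   2  10] [302.  222.5] [557. 144. 125.] [551. 135. 121.] [563. 149. 127.]
```

View pics/scene_c.png

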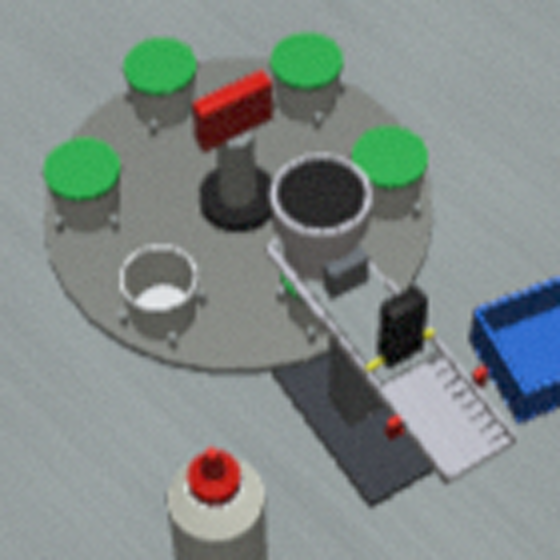

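The crop confirms it: the open cup is on the +x side and the hopper is about 60° anticlockwise of it, so the carousel turns by +60°. I'll refine the axis and the bar direction now.

Run:
```python
from h import *
import pickle
C=[]
for n,roi in(("scene",(296,320,174,205)),("side",(309,331,167,190))):
    f=pickle.load(open(n+"0.pkl","rb"));P=pts(f);im=f["pixels"]
    hsv=cv2.cvtColor(im,cv2.COLOR_BGR2HSV);H,S,V=[hsv[...,i].astype(int) for i in range(3)];Z=P[...,2]
    x0,x1,y0,y1=roi;m=np.zeros(Z.shape,bool);m[y0:y1,x0:x1]=1
    m&=((H<8)|(H>172))&(S>140)&(V>80)
    for lo,hi in((138,188),(179,188)):
        q=P[m&(Z>lo)&(Z<hi)][:,:2]
        (c,s,a)=cv2.minAreaRect(q.astype(np.float32));w,v=np.linalg.eigh(np.cov(q.T))
        print(n,lo,len(q),np.round(c),np.round(s),a,"pca",q.mean(0).round(1),np.degrees(np.arctan2(v[1,1],v[0,1]))%180)
    g=(H>45)&(H<75)&(S>120)&(Z>85)&(Z<112)
    k,l,st,c=cv2.connectedComponentsWithStats(g.astype(np.uint8))
    for i in range(1,k):
        if 60<st[i,4]<400:
            cc,r=cv2.minEnclosingCircle(np.argwhere(l==i).astype(np.float32)); 
            q=onplane(f,*c[i],103)[0]; 
            if np.hypot(q[0]-536,q[1]+66)<150: print(n,"lid",q.round(1),st[i,4])
```

```text
scene 138 112 [536. -67.] [15. 58.] 78.15254211425781 pca [536.5 -66.4] 167.86252588652437
scene 179 80 [535. -67.] [15. 56.] 78.15340423583984 pca [535.3 -67.3] 168.9328636353033
scene lid [ 428.6 -103.5  103. ] 191
scene lid [ 514.6 -179.   103. ] 199
scene lid [448.6   8.8 103. ] 219
scene lid [ 622.8 -142.   103. ] 230
side 138 217 [536. -65.] [19. 59.] 82.99932861328125 pca [533.  -61.8] 170.54596894859674
side 179 54 [537. -66.] [18. 58.] 81.34197235107422 pca [534.5 -65. ] 169.2051812791082
side lid [ 502.6 -176.1  103. ] 67
side lid [ 627.4 -142.9  103. ] 87
side lid [ 427.1 -100.4  103. ] 138
side lid [448.8  12.2 103. ] 164
```

Run:
```python
from h import *
import pickle
f=pickle.load(open("scene0.pkl","rb"));P=pts(f)
m=np.zeros(P.shape[:2],bool);m[25:92,276:308]=1
q=P[m&(P[...,2]>20)]
for lo in range(20,320,40):
    s=q[(q[:,2]>lo)&(q[:,2]<lo+40)]
    if len(s):print(lo,len(s),s.min(0).round(),s.max(0).round())
for u,v in((285,112),(440,100),(440,30)):print(P[v,u].round())
```

```text
20 143 [  91. -664.   20.] [ 216. -557.   60.]
60 336 [  79. -671.   60.] [ 258. -555.  100.]
100 448 [  70. -677.  100.] [ 254. -555.  140.]
140 212 [  70. -676.  140.] [ 179. -563.  180.]
180 86 [  87. -662.  180.] [ 162. -588.  220.]
220 111 [  82. -675.  220.] [ 165. -546.  259.]
260 105 [  86. -659.  260.] [ 168. -529.  300.]
300 71 [ 131. -593.  300.] [ 176. -526.  323.]
[ 364. -371.  156.]
[ 68.  23. 267.]
[ 41. -46. 458.]
```

>>> arm_command:
  increments:
    - [[0, 0, 0.05], [0, 0, 0], 70]
    - [[0, 0, 0.1], [0, 0, 0], 70]
    - [[0, 0, 0.15], [0, 0, 0], 70]
    - [[0.025, 0.036, 0.15], [0, 0, -0.03], 70]
    - [[0.05, 0.072, 0.15], [0, 0, -0.06], 70]
    - [[0.08, 0.115, 0.15], [0, 0, -0.1], 70]
    - [[0.11, 0.158, 0.15], [0, 0, -0.14], 70]
    - [[0.14, 0.202, 0.15], [0, 0, -0.18], 70]
    - [[0.17, 0.245, 0.15], [0, 0, -0.22], 70]
    - [[0.2, 0.288, 0.15], [0, 0, -0.26], 70]
    - [[0.23, 0.332, 0.15], [0, 0, -0.3], 70]
    - [[0.26, 0.375, 0.15], [0, 0, -0.34], 70]
    - [[0.29, 0.418, 0.13], [0, 0, -0.38], 70]
    - [[0.32, 0.462, 0.11], [0, 0, -0.42], 70]
    - [[0.35, 0.505, 0.08], [0, 0, -0.459], 70]
    - [[0.365, 0.527, 0.06], [0, 0, -0.459], 70]
    - [[0.372, 0.537, 0.05], [0, 0, -0.459], 70]
    - [[0.372, 0.537, 0.05], [0, 0, -0.459], 70]

```text
time_s: 2.35
tcp_pos: [535.3, -66.4, 299.8]
orientation: [0.995, -0.097, -0.001, 0.0]
wrist_force: [-0.4, -0.5, 0.6]
gripper_width: 59.7
grasp_force: 0.0
```

Run:
```python
from h import *
import pickle
f=grab_frame("wrist");pickle.dump(f,open("w1.pkl","wb"));cv2.imwrite("pics/w1.png",f["pixels"])
P=pts(f);im=f["pixels"];hsv=cv2.cvtColor(im,cv2.COLOR_BGR2HSV);H,S,V=[hsv[...,i].astype(int) for i in range(3)]
m=((H<8)|(H>172))&(S>140)&(V>70)
k,l,st,c=cv2.connectedComponentsWithStats(m.astype(np.uint8))
for i in range(1,k):
    if st[i,4]>15:
        q=P[l==i];q=q[(q[:,2]>100)&(q[:,2]<195)]
        if len(q)>5:
            t=q[q[:,2]>np.percentile(q[:,2],40)];print(st[i],np.median(q,0).round(1),cv2.minAreaRect(t[:,:2].astype(np.float32)),q[:,2].min(),q[:,2].max())
```

```text
[ 24 139   9  12  81] [616.1 172.8 126.6] ((616.1688842773438, 173.18106079101562), (5.345931529998779, 9.588537216186523), 82.46558380126953) 110.69510076257399 128.20634160517346
[ 308  160   23   77 1619] [535.4 -70.8 183. ] ((534.1458129882812, -70.404541015625), (14.260041236877441, 58.160430908203125), 78.56526947021484) 102.27441005780275 185.0775154874729
[ 42 219   7   4  26] [546.8 185.8 126.7] ((552.0012817382812, 162.4727020263672), (3.555919647216797, 53.82037353515625), 12.670560836791992) 124.50057054627916 183.2745927317532
```

View pics/w1.png

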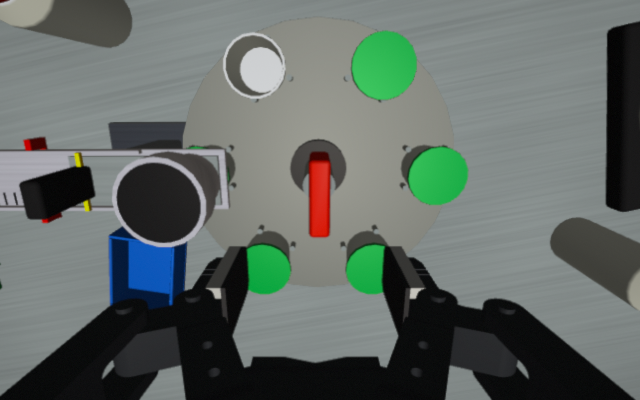

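The wrist view shows the bar centred between the fingers (col 319, rows 155–235), its long side square to the closing line. The open cup is at (255,65) and the clip pegs at (35,145) and (45,219). Now I'll descend and grip.

>>> arm_command:
  increments:
    - [[0, -0.001, -0.035], [0, 0, 0], 70]
    - [[0, -0.001, -0.075], [0, 0, 0], 70]
    - [[0, -0.001, -0.11], [0, 0, 0], 70]
    - [[0, -0.001, -0.13], [0, 0, 0], 70]
    - [[0, -0.001, -0.138], [0, 0, 0], 70]
    - [[0, -0.001, -0.138], [0, 0, 0], 30]
    - [[0, -0.001, -0.138], [0, 0, 0], 0]
    - [[0, -0.001, -0.138], [0, 0, 0], 0]
    - [[0, -0.001, -0.138], [0, 0, 0], 0]
    - [[0, -0.001, -0.138], [0, 0, 0], 0]
  grip_force: 40

```text
time_s: 3.65
tcp_pos: [535.8, -69.6, 163.7]
orientation: [0.995, -0.098, 0.001, 0.001]
wrist_force: [-3.0, -7.5, 5.4]
gripper_width: 15.6
grasp_force: 40.4
```

The grip pulled the tool about 2 mm to −y, so the true axis is near y = −70. I'll shift to that and turn +60°.

>>> arm_command:
  increments:
    - [[0, -0.001, 0], [0, 0, 0.015], 0]
    - [[0, -0.002, 0], [0, 0, 0.04], 0]
    - [[0, -0.0025, 0], [0, 0, 0.08], 0]
    - [[0, -0.0025, 0], [0, 0, 0.135], 0]
    - [[0, -0.0025, 0], [0, 0, 0.2], 0]
    - [[0, -0.0025, 0], [0, 0, 0.27], 0]
    - [[0, -0.0025, 0], [0, 0, 0.34], 0]
    - [[0, -0.0025, 0], [0, 0, 0.41], 0]
    - [[0, -0.0025, 0], [0, 0, 0.48], 0]
    - [[0, -0.0025, 0], [0, 0, 0.55], 0]
    - [[0, -0.0025, 0], [0, 0, 0.62], 0]
    - [[0, -0.0025, 0], [0, 0, 0.69], 0]
    - [[0, -0.0025, 0], [0, 0, 0.76], 0]
    - [[0, -0.0025, 0], [0, 0, 0.83], 0]
    - [[0, -0.0025, 0], [0, 0, 0.89], 0]
    - [[0, -0.0025, 0], [0, 0, 0.945], 0]
    - [[0, -0.0025, 0], [0, 0, 0.99], 0]
    - [[0, -0.0025, 0], [0, 0, 1.025], 0]
    - [[0, -0.0025, 0], [0, 0, 1.047], 0]
    - [[0, -0.0025, 0], [0, 0, 1.047], 0]

```text
time_s: 6.15
tcp_pos: [535.1, -67.5, 163.7]
orientation: [0.91, 0.415, 0.0, -0.001]
wrist_force: [-6.5, 7.6, 8.8]
gripper_width: 15.3
grasp_force: 40.9
```

Run:
```python
from h import *
s=read_state();print(s["ft_torque"],s["wrist_force"],R.from_quat(s["orientation"]).as_matrix()[:,1],s["joints"].round(2))
f=grab_frame("side");cv2.imwrite("pics/s1.png",cv2.resize(f["pixels"][150:280,250:390],None,fx=4,fy=4,interpolation=cv2.INTER_CUBIC))
```

```text
[ 1.3441697   1.14358176 -0.0758969 ] [-6.54559476  7.60534686  8.76724778] [ 0.75444749 -0.65635966 -0.00099177] [ 0.46  0.46 -0.59  1.85  0.31  0.92 -0.98]
```

View pics/s1.png

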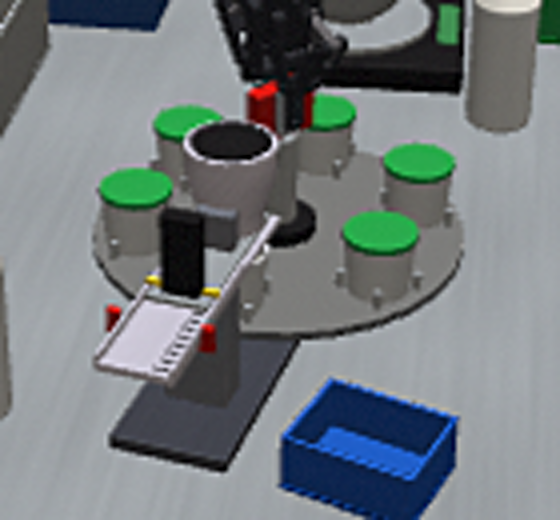

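The side view shows the carousel turned: a white cup rim shows below the hopper at about (262,250), and the five lidded cups stand in the other nests. I'll release, lift and move over the tab.

>>> arm_command:
  increments:
    - [[0, 0, 0], [0, 0, 0], 20]
    - [[0, 0, 0], [0, 0, 0], 40]
    - [[0, 0, 0], [0, 0, 0], 60]
    - [[0, 0, 0], [0, 0, 0], 60]
    - [[0, 0, 0.03], [0, 0, 0], 60]
    - [[0, 0, 0.07], [0, 0, 0], 60]
    - [[0, 0, 0.11], [0, 0, 0], 60]
    - [[0, 0, 0.14], [0, 0, -0.08], 60]
    - [[0.006, 0.03, 0.14], [0, 0, -0.2], 60]
    - [[0.012, 0.06, 0.14], [0, 0, -0.34], 60]
    - [[0.018, 0.09, 0.14], [0, 0, -0.48], 60]
    - [[0.024, 0.12, 0.14], [0, 0, -0.62], 60]
    - [[0.03, 0.15, 0.14], [0, 0, -0.76], 60]
    - [[0.036, 0.18, 0.14], [0, 0, -0.9], 60]
    - [[0.04, 0.2, 0.14], [0, 0, -1.0], 60]
    - [[0.041, 0.211, 0.14], [0, 0, -1.047], 60]
    - [[0.041, 0.211, 0.14], [0, 0, -1.047], 60]

```text
time_s: 8.32
tcp_pos: [576.4, 142.2, 302.2]
orientation: [0.995, -0.096, -0.0, -0.0]
wrist_force: [-0.3, -0.1, -0.1]
gripper_width: 51.0
grasp_force: 0.0
```

Run:
```python
from h import *
import pickle
s=read_state();print(s["tcp_pos"],s["joints"].round(2))
f=grab_frame("wrist");pickle.dump(f,open("w2.pkl","wb"));cv2.imwrite("pics/w2.png",f["pixels"])
P=pts(f);im=f["pixels"];hsv=cv2.cvtColor(im,cv2.COLOR_BGR2HSV);H,S,V=[hsv[...,i].astype(int) for i in range(3)]
for nm,m in(("red",((H<8)|(H>172))&(S>140)&(V>70)),("yel",(H>20)&(H<35)&(S>120)),("tab",(P[...,2]>180)&(P[...,2]<188)&(V<60)),("hop",(P[...,2]>185)&(P[...,2]<195))):
  k,l,st,c=cv2.connectedComponentsWithStats(m.astype(np.uint8))
  for i in range(1,k):
    if st[i,4]>25:
        q=P[l==i];q=q[(q[:,2]>100)&(q[:,2]<195)]
        if len(q)>5: t=q[q[:,2]>np.median(q[:,2])-3];print(nm,st[i],np.median(q,0).round(1),np.round(np.r_[cv2.minAreaRect(t[:,:2].astype(np.float32))[0],cv2.minAreaRect(t[:,:2].astype(np.float32))[1]],1))
# bar direction in scene after release
f=grab_frame("scene");pickle.dump(f,open("scene1.pkl","wb"));P=pts(f);hsv=cv2.cvtColor(f["pixels"],cv2.COLOR_BGR2HSV);H,S,V=[hsv[...,i].astype(int) for i in range(3)]
q=P[((H<8)|(H>172))&(S>140)&(V>70)&(P[...,2]>179)&(P[...,2]<188)&(np.hypot(P[...,0]-535,P[...,1]+67)<40)][:,:2]
if len(q)>5:print("bar",len(q),cv2.minAreaRect(q.astype(np.float32)))
```

```text
[576.40791869 142.22518164 302.21381216] [ 0.    0.39 -0.47  1.55  0.18  1.25 -2.26]
red [266 137   9  13  96] [616.1 172.9 126.6] [616.3 173.7   5.4   9.6]
red [ 565  173   68   52 1556] [534.4 -68.  183.1] [533.5 -69.7  59.   16.1]
red [269 212   8  11  73] [549.4 186.6 126.9] [549.6 187.    4.7  10.1]
yel [316 152   5  16  69] [594.  134.3 127. ] [595.  134.4   3.6  12. ]
tab [309 179  21  40 624] [573.6 139.6 184.9] [575.  138.1  14.7  29.7]
hop [ 406  155   96   91 6727] [557.9  43.2 191.1] [555.8  42.5  68.   67.7]
hop [308 181  20  38 345] [574.6 138.7 185.5] [574.6 138.5  13.8  28. ]
bar 78 ((537.5033569335938, -66.09674835205078), (55.79616928100586, 14.303510665893555), 47.65328598022461)
```

View pics/w2.png

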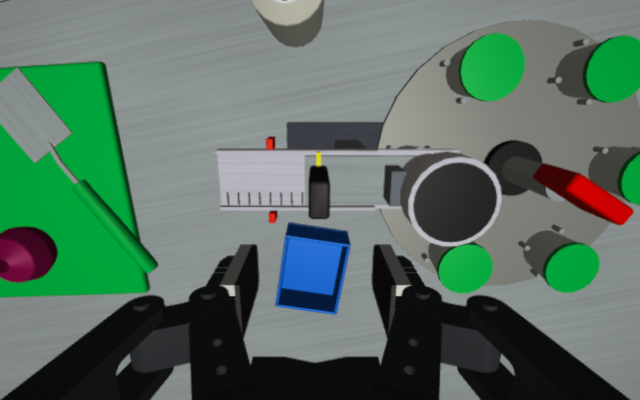

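The wrist view shows the tab at (319,192), the yellow pointer end at (319,160), and the pegs at (270,143) and (273,217). The red bar now lies at about 48°, so the carousel has clicked in. The pull comes to about 42.6 mm along (0.196, 0.981). Next I'll descend and grip the tab.

>>> arm_command:
  increments:
    - [[-0.0013, -0.003, -0.035], [0, 0, -0.003], 60]
    - [[-0.0013, -0.003, -0.075], [0, 0, -0.003], 60]
    - [[-0.0013, -0.003, -0.115], [0, 0, -0.003], 60]
    - [[-0.0013, -0.003, -0.135], [0, 0, -0.003], 60]
    - [[-0.0013, -0.003, -0.143], [0, 0, -0.003], 60]
    - [[-0.0013, -0.003, -0.143], [0, 0, -0.003], 40]
    - [[-0.0013, -0.003, -0.143], [0, 0, -0.003], 20]
    - [[-0.0013, -0.003, -0.143], [0, 0, -0.003], 0]
    - [[-0.0013, -0.003, -0.143], [0, 0, -0.003], 0]
    - [[-0.0013, -0.003, -0.143], [0, 0, -0.003], 0]
    - [[-0.0013, -0.003, -0.143], [0, 0, -0.003], 0]
  grip_force: 60

```text
time_s: 9.8
tcp_pos: [576.2, 139.5, 160.6]
orientation: [0.995, -0.098, 0.001, -0.001]
wrist_force: [1.6, 5.3, 5.9]
gripper_width: 15.3
grasp_force: 60.2
```

>>> arm_command:
  increments:
    - [[0.0006, 0.003, 0], [0, 0, 0], 0]
    - [[0.0015, 0.0075, 0], [0, 0, 0], 0]
    - [[0.0025, 0.0125, 0], [0, 0, 0], 0]
    - [[0.0035, 0.0175, 0], [0, 0, 0], 0]
    - [[0.0045, 0.0225, 0], [0, 0, 0], 0]
    - [[0.0055, 0.0275, 0], [0, 0, 0], 0]
    - [[0.0065, 0.0325, 0], [0, 0, 0], 0]
    - [[0.0075, 0.0375, 0], [0, 0, 0], 0]
    - [[0.008, 0.041, 0], [0, 0, 0], 0]
    - [[0.0083, 0.0417, 0], [0, 0, 0], 0]
    - [[0.0083, 0.0417, 0], [0, 0, 0], 0]
    - [[0.0083, 0.0417, 0], [0, 0, 0], 0]

```text
time_s: 11.3
tcp_pos: [583.6, 177.3, 160.6]
orientation: [0.995, -0.099, 0.0, 0.002]
wrist_force: [-4.2, -7.5, 14.9]
gripper_width: 15.3
grasp_force: 61.5
```

Run:
```python
from h import *
import pickle
u=np.array([.196,.981])
for n,rois in(("scene",(330,390,230,280)),("side",(270,315,215,245)),("wrist",(0,640,0,400))):
    f=grab_frame(n);pickle.dump(f,open(n+"3.pkl","wb"));im=f["pixels"];P=pts(f)
    x0,x1,y0,y1=rois
    hsv=cv2.cvtColor(im,cv2.COLOR_BGR2HSV);H,S,V=[hsv[...,i].astype(int) for i in range(3)]
    R0=np.zeros(H.shape,bool);R0[y0:y1,x0:x1]=1
    for nm,m in(("red",((H<8)|(H>172))&(S>120)&(V>60)),("yel",(H>20)&(H<35)&(S>100)&(V>60))):
        k,l,st,c=cv2.connectedComponentsWithStats((m&R0).astype(np.uint8),connectivity=8)
        for i in range(1,k):
            q=P[l==i]; md=np.median(q,0); q=q[q[:,2]>122] if (q[:,2]>122).any() else q
            if st[i,4]>4 and 450<md[0]<700 and 100<md[1]<230:
                p=onplane(f,*c[i],127)[0]; print(n,nm,st[i],"plane127",p.round(1),"u",(p[:2]@u).round(1),"depth>122",q.mean(0).round(1),"u",(q.mean(0)[:2]@u).round(1))
im=pickle.load(open("side3.pkl","rb"))["pixels"];a=im[150:270,250:350]
b=pickle.load(open("wrist3.pkl","rb"))["pixels"]
cv2.imwrite("pics/p3.png",np.vstack([cv2.resize(a[40:],(640,300),interpolation=cv2.INTER_CUBIC)[:, :],b[:290]]))
```

```text
scene red [346 264   5   6  20] plane127 [621.2 179.1 127. ] u 297.5 depth>122 [618.7 175.9 125.8] u 293.8
scene yel [350 259   5   4  11] plane127 [602.4 174.4 127. ] u 289.2 depth>122 [602.6 174.2 127.1] u 289.0
side red [277 226   3   7  14] plane127 [616.7 186.5 127. ] u 303.9 depth>122 [618.  178.5 126. ] u 296.2
side red [300 231   4   7  27] plane127 [548.9 202.4 127. ] u 306.1 depth>122 [550.9 189.8 124.9] u 294.2
side yel [281 226   5   3   8] plane127 [604.  177.2 127. ] u 292.2 depth>122 [604.2 176.3 126.8] u 291.3
side yel [296 229   4   3   9] plane127 [562.8 185.6 127. ] u 292.3 depth>122 [563.1 182.9 125.6] u 289.8
wrist red [299 167  13  27 312] plane127 [617.4 173.5 127. ] u 291.2 depth>122 [616.6 173.7 127.5] u 291.3
wrist yel [310 197  10  26 218] plane127 [602.3 172.2 127. ] u 287.0 depth>122 [602.3 172.2 127.2] u 287.0
```

View pics/p3.png

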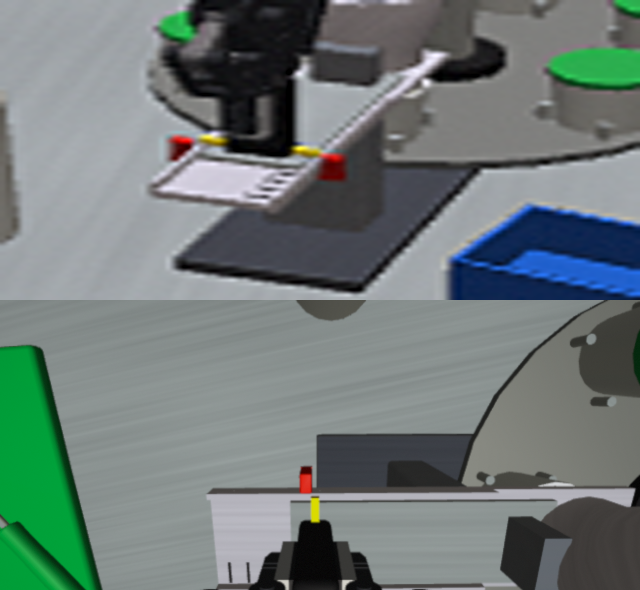

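The pictures show the pointer (col 315) still 9–10 px short of the upper peg (col 305.5), and all three cameras put it about 4.3 mm short. I'll pull that much farther.

>>> arm_command:
  increments:
    - [[0.0004, 0.002, 0], [0, 0, 0], 0]
    - [[0.0009, 0.0042, 0], [0, 0, 0], 0]
    - [[0.0009, 0.0042, 0], [0, 0, 0], 0]
    - [[0.0009, 0.0042, 0], [0, 0, 0], 0]

```text
time_s: 11.95
tcp_pos: [584.4, 181.4, 160.6]
orientation: [0.995, -0.099, 0.0, 0.002]
wrist_force: [-5.3, -7.4, 15.4]
gripper_width: 15.2
grasp_force: 61.6
```

Run:
```python
from h import *
import pickle
u=np.array([.196,.981])
for n,rois in(("side",(270,315,215,245)),("wrist",(0,640,0,400))):
    f=grab_frame(n);im=f["pixels"];P=pts(f)
    x0,x1,y0,y1=rois
    hsv=cv2.cvtColor(im,cv2.COLOR_BGR2HSV);H,S,V=[hsv[...,i].astype(int) for i in range(3)]
    R0=np.zeros(H.shape,bool);R0[y0:y1,x0:x1]=1
    for nm,m in(("red",((H<8)|(H>172))&(S>120)&(V>60)),("yel",(H>20)&(H<35)&(S>100)&(V>60))):
        k,l,st,c=cv2.connectedComponentsWithStats((m&R0).astype(np.uint8),connectivity=8)
        for i in range(1,k):
            q=P[l==i]; md=np.median(q,0); q=q[q[:,2]>125] if (q[:,2]>125).any() else q
            if st[i,4]>4 and 450<md[0]<700 and 100<md[1]<230:
                p=onplane(f,*c[i],127)[0]; print(n,nm,st[i],c[i].round(1),"plane127",p.round(1),"u",(p[:2]@u).round(1),"depth>125",q.mean(0).round(1),"u",(q.mean(0)[:2]@u).round(1))
    if n=="wrist": cv2.imwrite("pics/w4.png",cv2.resize(im[130:270,200:400],None,fx=4,fy=4)); pickle.dump(f,open("w4.pkl","wb"))
```

```text
side red [277 226   3   7  14] [277.7 228.6] plane127 [616.7 186.5 127. ] u 303.9 depth>125 [619.4 176.6 125.5] u 294.6
side red [300 231   4   7  28] [301.5 234. ] plane127 [549.1 202.1 127. ] u 305.9 depth>125 [552.3 190.8 127.1] u 295.4
side yel [281 227   4   3   7] [282.3 227.9] plane127 [605.3 181.  127. ] u 296.1 depth>125 [605.1 179.  126.9] u 294.2
side yel [295 230   5   3   9] [296.8 230.8] plane127 [564.1 189.  127. ] u 295.9 depth>125 [564.  189.  126.3] u 295.9
wrist red [308 167  13  27 309] [314.3 180. ] plane127 [617.5 173.5 127. ] u 291.2 depth>125 [616.7 173.9 128.5] u 291.4
wrist yel [310 197  10  26 217] [314.6 209.6] plane127 [603.1 176.3 127. ] u 291.2 depth>125 [604.1 176.2 130.3] u 291.2
```

View pics/w4.png

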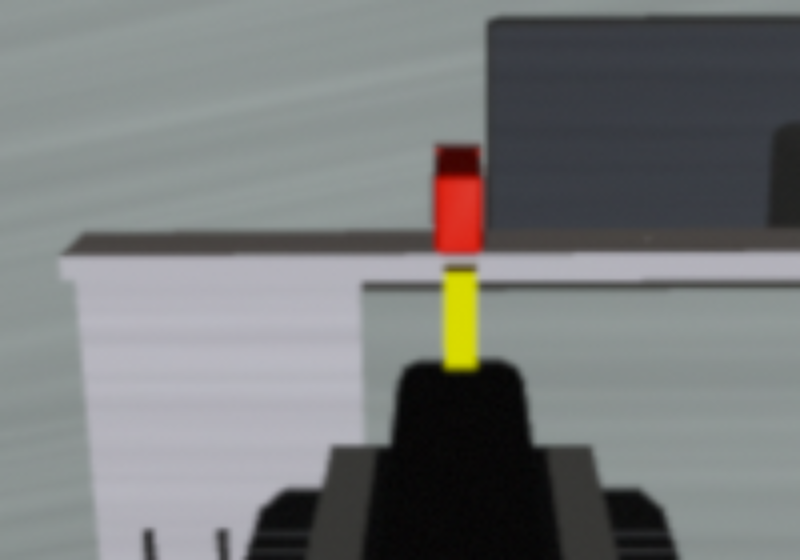

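The crop shows the pointer (col 461) in line with the peg (col 459), and both measure 291.2 mm along the rail. The gripper is holding it there, so I'm handing in.

```bash
python3 -c "
from workcell import job_done
print(job_done())"
```

```text
the job is handed in; nothing more can be done
None
```

I turned the carousel 60° anticlockwise so the open cup clicked in under the hopper, then pulled the slide until the pointer was level with the red clip, and handed in at about 12 s with the gripper still holding it; the hand-in gave no verdict.

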